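Fasten the tool case and draw out its pull handle

ROBOT

A 6-joint arm with a two-finger parallel gripper is mounted at the origin on the work surface; the furniture and walls round the work are solid. World frame = base frame: x ahead of the robot, y to its left, z up, the work surface at z = 0. Lengths are in m, angles in rad, forces in N, time in s.
With the tool pointing down it reaches from about 0.35 to 0.775 m from the base axis. Payload 7.3 kg.
Tool frame: the origin (TCP) lies midway between the tips of the shut fingers; the grasp point (between the pads) lies 19 mm behind it; z points along the fingers, y is the line along which they close (so a half turn about z gives the same grasp; the last joint's range is limited). The gripper opens to 92 mm and grips with 3 to 60 N. Pads are 19 mm wide; open, the fingers measure 130 mm over their backs; the gripper's body (75 mm by 190 mm) begins 47 mm behind the grasp point.
Start: joints at [1.1, 0.342, 1.524, -0, 1.275, -0.146], TCP at [0.168, 0.498, 0.189] pointing down, gripper open.
Joint ranges: [-2.53, 2.53], [-0.77, 2.02], [0.04, 2.7], [-1, 4.14], [0.28, 2.66], [-3.11, 3.11]. Speed limits (rad/s): [2.57, 2.57, 3.14, 3.14, 3.14, 3.14].

INTERFACE

Orientations are given as [roll, pitch, yaw] about the fixed x, y, z axes, in that order (R = Rz(yaw) Ry(pitch) Rx(roll)).
In Python, from cell import robot, read_camera, camera_params, nets gives the robot as it stands. The module is installed in compiled form; this text tells all that it offers.
- The arm moves only by the tool step_arm, never from a script. Its argument "steps" is a list of rows, each an object of numbers: "x", "y", "z": the shift along the tool's x, y, z as a fraction of full scale; "rx", "ry", "rz": the turn, a rotation vector about the tool's x, y, z as a fraction of full scale; "claw": the opening, from -1 (shut) to 1 (fully open). In form: [{"x": .., "y": .., "z": .., "rx": .., "ry": .., "rz": .., "claw": ..}, ...]. A call has 1 to 12 rows; each row is the pose to reach, as a shift and turn from the pose commanded when the call began, along the tool's axes at that moment; what a row does not reach only later rows make up. Full scale, the value 1, is 750 mm for a shift and pi/4 rad for a turn. A row lasts 1/12 s, in which the tool goes at most 41.7 mm and 7.16 degrees, less where a joint would pass 70% of its speed; a pose out of reach is approached as far as the arm can. A call with a number of a shift or a turn outside -1 to 1 is refused whole. A call with a gripper value outside its range is refused whole. The fingers move at their own pace and stop on an object; "squeeze" is the grip in N (left out, the last holds). Time passes only in rows, so rows that repeat a pose let the fingers close. It gives the time, the measured TCP pose, the force, the opening and the grip force at its end, in the units of the state.
- robot.observe(): the state, without advancing time (a new reading comes with each control period).
- read_camera(name): name is "scene" or "top" or "wrist"; returns (picture, depth): 420x560x3 uint8, blue, green, red; 420x560 float32, m along the optical axis (not along the pixel's ray), 0 where there is no reading.
- camera_params(name): a dict with "fx", "fy", "cx", "cy" (pixels), "R" (3x3) and "t" (3): a world point X has camera coordinates R X + t; the wrist camera has in their place "hand_eye" (4x4, takes a point from camera to tool coordinates, whose origin is the TCP and whose axes are the flange's). Camera axes: x right, y down, z forward; pixel columns grow to the right and rows downward; lengths in m; the calibration is good to about 2 mm. A picture is of the moment at which its call begins: read the wrist's pose just before it. camera_params takes no time and is no camera call.
- robot.hand_in(): hands the job in; it is judged then, once.
Trained networks look in the newest picture that a camera, given by its name, has taken for a name from the list of things; names that differ only in an ending like _2 or _b are one class to them, and where a whole thing is asked for, a point or a joint stands for the part that bears it (a point fixed in the world has none). Each returns a list of dicts, best first, with "conf" (0 to 1); they miss things now and then, are a little off and sometimes report something else, mostly with a low value. They report only what shows in the picture. A call takes as long as a camera call.
- nets.masks_of(camera, query): "region" (420x560 bool, what is visible of it) and "box" ([left, top, right, bottom] in pixels, round what is visible of it).
- nets.landmark_of(camera, query): "pixel" ([row, column] in pixels: a listed point, or the origin of a listed thing).
The state is a dict: "time": time; "qpos": joint angles; "qvel": joint speeds; "joint_efforts": joint torques, N m; "tool_pos": TCP position; "tool_rot": TCP orientation; "contact_force": force on the tool from outside, world axes, zero at the start; "torque": the same for the moment, N m; "opening": finger opening in m; "grip_force": force on a finger pad.
Only numpy, scipy, OpenCV 4.12 (cv2) and the standard library are available. Lean on these libraries where they do the work, as an engineer would, in place of code of your own. Each camera call takes 0.05 s, during which the arm holds its last target. There are 200 camera calls.

TASK

Get the wheeled tool case ready to roll away: first swing the steel hasp on its top right down over the staple until it lies flat. Then squeeze the release button in the front of the telescopic pull handle's grip, draw the handle straight up past its first stop to the second stop (fully out), and finish while still holding it there with the button squeezed. Leave the other things on the bench where they are.

Things in the scene. Friction and masses are not known exactly. Their poses are not given: they have to be found in the camera images.
- tool_case: Heavy grey and black wheeled tool case, fixed: it does not shift. 110 mm deep (its x), 290 mm wide (its y; 320 over the wheels), flat top 120 mm above the worktop. Origin: centre of its underside. Its -x side (ribbed front) faces the robot, turned by up to 0.2 rad. On the top: the hasp at y = +75 mm, the telescopic pull handle at y = -70 mm.
- hasp_hinge (a point): Centre of the hasp's hinge line, on the case at x = -12, y = +75 mm, 5 mm above its top. The hinge line runs along the case's y. The closed hasp points from here to the case's +x (away from the robot).
- hasp (a joint): Hinge angle of the hasp, rad: 0 = closed, flat over its staple (end stop); pi/2 = standing upright; larger = leaning to the case's front (-x, towards the robot); limit 2.3. It starts open at 1.25 to 1.9 rad. Its friction keeps it where it is left (about 0.7 N at the push point moves it); nothing snaps.
- hasp_push (a point): Point on the hasp 53 mm from the hinge line, mid-width, between slot and free end, on the face that looks up when closed (and to the front, -x, when it stands up). Pushing here clears the staple; closed, it is 7 mm above the case top. The hasp is a plain steel plate 66 mm long, 40 mm wide, 4 mm thick, with a slot 14 x 24 mm centred 33 mm from the hinge line.
- grip_center (a point): Centre of the pull handle's grip: a black bar, level, 114 mm long along the case's y, 26 mm thick (case's x), 24 mm high, carried at its ends by two upright tubes 90 mm apart. Handle down: 38 mm above the case top, so 26 mm are free under the bar; the bar's axis is at case x = +36 mm. Its two flat sides (-x and +x) are pinched from above.
- button_face (a point): Middle of the release button's face, at mid-length of the grip's front (-x) side: plain grey, 34 mm along y, 16 mm high, standing 8 mm out of the bar. Bar and unpressed button together are 34 mm thick.
- button (a joint): How far the release button is pressed towards the case's +x, in m: 0 out, 0.006 fully in (about 5 N, it springs back; 1.5 N starts it). Until it is in by about 0.004 a bolt keeps the handle down, and pulling on the bolt makes the button stiff: squeeze first, then pull.
- inner_tubes (a joint): How far the thin inner tubes are drawn up out of the outer tubes, m: 0 down, 0.055 out (first stop, hard). They carry the grip and usually move first, needing about 3 to 4 N. They sink back if let go.
- outer_tubes (a joint): How far the outer tubes are drawn up out of the case, m: 0 down, 0.055 out (hard stop). They follow once the inner tubes are at their stop, at about 8 N of pull; when both are out (grip 110 mm higher than at the start) the handle is at its second stop.
- grip: The pull handle's grip bar with its button; axes parallel to the case's, origin at grip_center.
- screw_jar: Bystander: white jar with red lid, 68 mm wide, 92 mm high; origin under its centre.
- masking_tape: Bystander: roll of masking tape lying flat, 98 mm wide, 36 mm high; origin under its centre.
- tape_measure: Bystander: tape measure, 36 x 82 mm, 67 mm high; origin under its centre.
- offcut_2: Bystander: wooden offcut 38 x 110 x 38 mm; origin under its centre.
- staple (a point): Top of the fixed steel staple that stands up from the case top, 18 mm high, 20 mm wide along the case's y, 4 mm thick, at case x = +21, y = +75 mm. The hasp's slot drops over it.

How it is judged:
On the way, in this order (a step that is already met when the one before it is completed fails the run):
1. the hasp lies flat over its staple, while the pull handle is still down (value of joint hasp below 0.1 rad and value of joint each of inner_tubes, outer_tubes below 0.01 m), for 0.3 s.
2. the fingers squeeze the release button in while the handle is still down (value of joint button above 0.004 m and contact force between the fingers and grip above 2 N and value of joint each of inner_tubes, outer_tubes below 0.015 m), for 0.05 s.
3. the handle is drawn to its second stop (value of joint each of inner_tubes, outer_tubes above 0.05 m), for 0.2 s.
At the end, for the whole second after the job is handed in: The hasp lies flat over its staple (within 0.1 rad); both tube stages are drawn out to within 5 mm of their stops; the gripper's fingers still hold the grip (over 2 N) at rest with the button squeezed in more than 4 mm (all of step 3 and value of joint hasp below 0.1 rad and value of joint button above 0.004 m and contact force between the fingers and grip above 2 N and linear speed of grip below 0.02 m/s); the arm keeps its last pose, push and grip.
It fails at once if a bystander is shifted by more than 25 mm (distance of any of screw_jar, masking_tape, tape_measure, offcut_2 from where it was at the start of the episode above 0.025 m).
It also fails if it takes over 51 s, if anything falls off the work surface, if the arm or the gripper's body presses on something with over 40 N, if the wrist force passes 120 N, or if a joint passes its speed limit or range.

## Working session

There is one attempt and no reset: what is moved stays moved. The work goes in short steps, Python scripts to look and compute and a tool call to move; the robot and the scene stay as the last step left them, time stands still between calls to the robot, and variables do not carry over. Pictures are saved under pics/ and viewed, at most 10 in all, crops included, and the job is handed in when it is done.

Besides the shell and the picture viewer there is one more tool, called by a JSON object that holds its "name" and its "arguments", one argument or row to a line. step_arm: Moves the arm, as the interface text tells. Its arguments: {"type":"object","properties":{"steps":{"type":"array","items":{"type":"object","properties":{"x":{"type":"number","minimum":-1,"maximum":1},"y":{"type":"number","minimum":-1,"maximum":1},"z":{"type":"number","minimum":-1,"maximum":1},"rx":{"type":"number","minimum":-1,"maximum":1},"ry":{"type":"number","minimum":-1,"maximum":1},"rz":{"type":"number","minimum":-1,"maximum":1},"claw":{"type":"number"}}}},"squeeze":{"type":"number"}},"required":["steps"]}

```bash
mkdir -p pics
cat > h.py <<'E'
from cell import robot, read_camera, camera_params, nets
import numpy as np, cv2
from scipy.spatial.transform import Rotation as Ro
def world(cam,px,depth,P=None,r=2):
    p=camera_params(cam); v,u=int(round(px[0])),int(round(px[1]))
    w=depth[max(0,v-r):v+r+1,max(0,u-r):u+r+1]; d=np.median(w[w>0])
    c=np.array([(px[1]-p['cx'])/p['fx']*d,(px[0]-p['cy'])/p['fy']*d,d])
    return p['R'].T@(c-p['t'])
E
python3 - <<'E'
from h import *
s=robot.observe(); print(s['time'],s['tool_pos'],s['tool_rot'],s['opening'])
for cam in ['scene','top']:
    im,d=read_camera(cam); cv2.imwrite(f'pics/{cam}.png',im); np.save(cam+'.npy',d)
    for q in ['hasp_hinge','hasp_push','grip_center','button_face','staple','tool_case','screw_jar','masking_tape','tape_measure','offcut_2']:
        for r in nets.landmark_of(cam,q)[:1]:
            print(cam,q,round(r['conf'],2),np.round(r['pixel']),np.round(world(cam,r['pixel'],d),3))
E
```

```text
0.0 [0.16730187 0.49713775 0.18834446] [-3.14005044e+00 -1.99345898e-04  2.81683916e+00] 0.09187309109705548
scene hasp_hinge 0.95 [196. 262.] [0.4   0.086 0.123]
scene grip_center 0.66 [191. 307.] [ 0.469 -0.048  0.17 ]
scene button_face 0.58 [196. 307.] [ 0.456 -0.057  0.162]
scene staple 0.72 [187. 273.] [0.46  0.085 0.122]
scene tool_case 0.91 [224. 284.] [ 0.381 -0.021  0.068]
scene screw_jar 0.75 [313. 367.] [ 0.255 -0.406  0.039]
scene masking_tape 0.89 [271. 360.] [ 0.412 -0.304  0.001]
scene tape_measure 0.55 [276. 327.] [ 0.302 -0.243  0.038]
top hasp_hinge 0.55 [177. 257.] [0.415 0.087 0.149]
top hasp_push 0.57 [175. 256.] [0.423 0.091 0.121]
top grip_center 0.81 [151. 310.] [ 0.483 -0.053  0.169]
top button_face 0.62 [161. 311.] [ 0.458 -0.057  0.16 ]
top staple 0.92 [167. 258.] [0.445 0.087 0.124]
top tool_case 0.9 [174. 286.] [0.427 0.01  0.12 ]
top screw_jar 0.65 [226. 420.] [ 0.286 -0.363  0.092]
top masking_tape 0.72 [189. 392.] [ 0.395 -0.305 -0.   ]
top tape_measure 0.84 [212. 367.] [ 0.325 -0.221  0.065]
top offcut_2 0.78 [187. 152.] [0.397 0.395 0.038]
```

Run:
```python
from h import *
a=cv2.imread('pics/scene.png')[120:330,200:420]; b=cv2.imread('pics/top.png')[90:260,130:440]
cv2.imwrite('pics/c1.png',cv2.resize(a,None,fx=2.8,fy=2.8)); cv2.imwrite('pics/c2.png',cv2.resize(b,None,fx=2.5,fy=2.5))
d=np.load('top.npy'); p=camera_params('top')
v,u=np.mgrid[0:420,0:560]; C=np.stack([(u-p['cx'])/p['fx']*d,(v-p['cy'])/p['fy']*d,d],-1)
W=(C-p['t'])@p['R']; z=W[...,2]; ok=(d>0)&(W[...,0]>.3)&(W[...,0]<.6)&(abs(W[...,1])<.25)
m=ok&(abs(z-.12)<.006)
pts=W[m][:,:2].astype(np.float32); print(m.sum(),cv2.minAreaRect(pts),np.median(z[m]))
r,_,_=0,0,0
g=ok&(z>.158)&(z<.18)&(W[...,1]<0.03); q=W[g]; print(g.sum(),cv2.minAreaRect(q[:,:2].astype(np.float32)),np.median(q[:,2]))
hh=ok&(z>.135)&(W[...,1]>.03); q=W[hh]; print(np.round(q[np.argsort(q[:,2])],3)[::max(1,len(q)//20)])
```

```text
3359 ((0.43460389971733093, 0.015400305390357971), (0.11045113205909729, 0.2900020480155945), 6.071325778961182) 0.11985093992362084
460 ((0.47329193353652954, -0.05079841613769531), (0.03550863265991211, 0.11423573642969131), 5.56218147277832) 0.16863826744805893
[[0.417 0.069 0.136]
 [0.45  0.091 0.137]
 [0.411 0.099 0.139]
 [0.411 0.104 0.141]
 [0.446 0.088 0.143]
 [0.413 0.079 0.145]
 [0.413 0.077 0.146]
 [0.413 0.09  0.147]
 [0.413 0.082 0.148]
 [0.413 0.093 0.151]
 [0.411 0.095 0.166]
 [0.411 0.1   0.171]
 [0.411 0.102 0.174]
 [0.412 0.078 0.182]
 [0.412 0.094 0.184]
 [0.412 0.081 0.186]
 [0.415 0.099 0.187]
 [0.412 0.107 0.188]
 [0.409 0.107 0.189]
 [0.414 0.073 0.189]
 [0.417 0.073 0.19 ]
 [0.414 0.096 0.19 ]
 [0.414 0.086 0.191]
 [0.414 0.075 0.192]
 [0.414 0.093 0.193]
 [0.414 0.08  0.194]
 [0.414 0.083 0.196]
 [0.411 0.098 0.199]]
```

View pics/c1.png

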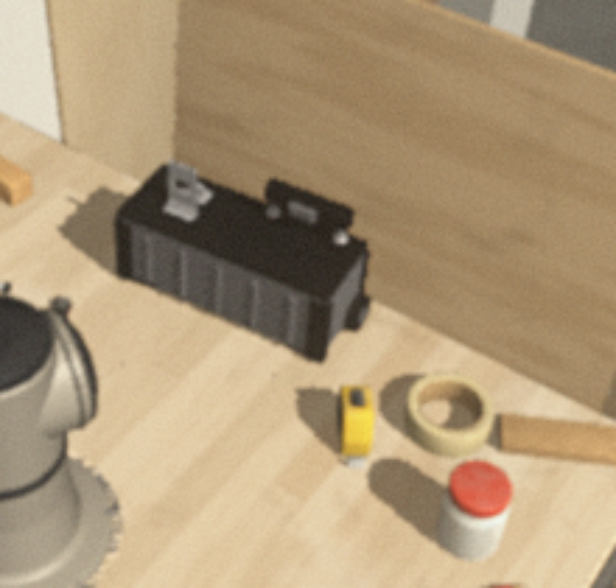

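View pics/c2.png

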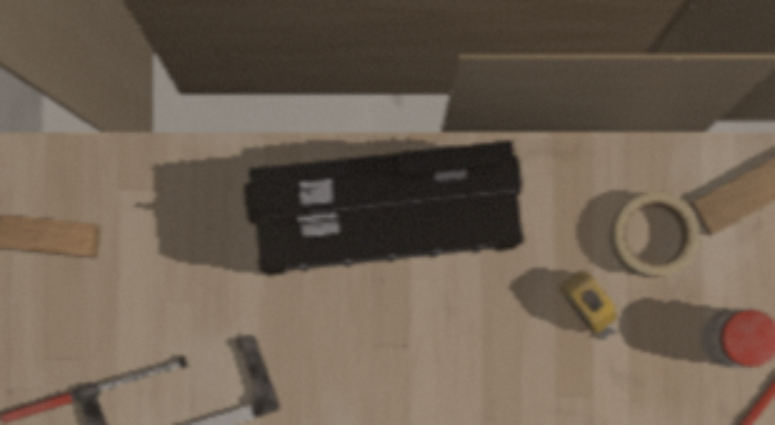

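The case sits at about (0.435, 0.015) with yaw ≈ 0.104 rad. The hasp stands upright (top picture around px (195,205) in the crop) and the grip is at the right rear. I'll check the wall behind the case, then work out the moves.

```bash
cat >> h.py <<'E'
YAW=.104; CC=np.array([.4346,.0154,0]); Rc=Ro.from_euler('z',YAW)
def c2w(p): return CC+Rc.apply(np.array(p))
def cmd(pos,yaw,base=None):  # shift/turn as fractions from pose base
    s=robot.observe(); R0=Ro.from_euler('xyz',s['tool_rot']); R1=Ro.from_euler('xyz',[np.pi,0,yaw])
    t=R0.inv().apply(np.array(pos)-s['tool_pos'])/.75; r=(R0.inv()*R1).as_rotvec()/(np.pi/4)
    return np.round(t,4),np.round(r,4)
E
python3 - <<'E'
from h import *
for cam in ['scene','top']:
    d=np.load(cam+'.npy'); p=camera_params(cam)
    v,u=np.mgrid[0:420,0:560]; C=np.stack([(u-p['cx'])/p['fx']*d,(v-p['cy'])/p['fy']*d,d],-1)
    W=((C-p['t'])@p['R'])[d>0]
    for lo,hi in [(.02,.1),(.2,.3),(.3,.4),(.4,.6)]:
        for y0 in (-.25,-.05,.15):
            m=(W[:,0]>.5)&(W[:,2]>lo)&(W[:,2]<hi)&(abs(W[:,1]-y0)<.1); 
            if m.sum(): print(cam,lo,hi,y0,m.sum(),np.round(np.percentile(W[m,0],[1,50]),3))
print(c2w([-12-55,75,175]and[-.067,.075,.175]), cmd(c2w([-.065,.075,.178]),np.pi+YAW))
E
```

```text
scene 0.02 0.1 -0.25 1550 [0.791 0.801]
scene 0.02 0.1 -0.05 1300 [0.79  0.801]
scene 0.02 0.1 0.15 1674 [0.791 1.213]
scene 0.2 0.3 -0.25 2387 [0.799 1.514]
scene 0.2 0.3 -0.05 1486 [0.799 1.608]
scene 0.2 0.3 0.15 2118 [0.8   1.505]
scene 0.3 0.4 -0.25 1338 [1.045 1.664]
scene 0.3 0.4 -0.05 837 [1.648 1.675]
scene 0.3 0.4 0.15 1527 [1.174 1.542]
scene 0.4 0.6 -0.25 1507 [1.038 1.362]
scene 0.4 0.6 -0.05 384 [1.688 1.703]
scene 0.4 0.6 0.15 684 [1.165 1.2  ]
top 0.02 0.1 -0.25 728 [0.797 0.801]
top 0.02 0.1 -0.05 729 [0.797 0.801]
top 0.02 0.1 0.15 717 [0.797 0.8  ]
top 0.2 0.3 -0.25 948 [0.805 0.809]
top 0.2 0.3 -0.05 955 [0.805 0.809]
top 0.2 0.3 0.15 970 [0.805 0.808]
[0.36017606 0.08303932 0.175     ] (array([-0.4223, -0.4407,  0.0147]), array([ 1.00e-04,  0.00e+00, -5.46e-01]))
```

{"name": "step_arm", "arguments": {
  "steps": [
    {"x": -0.422,"y": -0.441,"z": 0.0147,"rz": -0.546,"claw": -1},
    {"x": -0.422,"y": -0.441,"z": 0.0147,"rz": -0.546,"claw": -1},
    {"x": -0.422,"y": -0.441,"z": 0.0147,"rz": -0.546,"claw": -1},
    {"x": -0.422,"y": -0.441,"z": 0.0147,"rz": -0.546,"claw": -1},
    {"x": -0.422,"y": -0.441,"z": 0.0147,"rz": -0.546,"claw": -1},
    {"x": -0.422,"y": -0.441,"z": 0.0147,"rz": -0.546,"claw": -1},
    {"x": -0.422,"y": -0.441,"z": 0.0147,"rz": -0.546,"claw": -1},
    {"x": -0.422,"y": -0.441,"z": 0.0147,"rz": -0.546,"claw": -1},
    {"x": -0.422,"y": -0.441,"z": 0.0147,"rz": -0.546,"claw": -1},
    {"x": -0.422,"y": -0.441,"z": 0.0147,"rz": -0.546,"claw": -1},
    {"x": -0.422,"y": -0.441,"z": 0.0147,"rz": -0.546,"claw": -1},
    {"x": -0.422,"y": -0.441,"z": 0.0147,"rz": -0.546,"claw": -1}
  ]
}}

```text
$.steps[0]: bad value
```

{"name": "step_arm", "arguments": {
  "steps": [
    {"x": -0.42,"y": -0.44,"z": 0.015,"rz": -0.546,"claw": -1}
  ]
}}

```text
$.steps[0]: bad value
```

```bash
python3 -c "
from h import *
s=robot.observe();print(s['time'],s['tool_pos'],s['opening'])"
```

```text
1.1 [0.16752794 0.49758098 0.18902738] 0.09198338246047918
```

{"name": "step_arm", "arguments": {
  "steps": [
    {"x": -0.42,"y": -0.44,"z": 0.015,"rx": 0,"ry": 0,"rz": -0.546,"claw": -1}
  ]
}}

```text
time: 1.18
tool_pos: [0.1833, 0.4652, 0.1879]
tool_rot: [3.138, -0.001, 2.937]
contact_force: [0.1, -2.0, -0.2]
opening: 0.0887
grip_force: 0.0
```

```bash
python3 -c "
from h import *
print(cmd(c2w([-.065,.075,.178]),np.pi+YAW))"
```

```text
(array([-0.3372, -0.4501,  0.0114]), array([ 0.0045, -0.0005, -0.3935]))
```

{"name": "step_arm", "arguments": {
  "steps": [
    {"x": -0.337,"y": -0.45,"z": 0.011,"rx": 0,"ry": 0,"rz": -0.393,"claw": -1},
    {"x": -0.337,"y": -0.45,"z": 0.011,"rx": 0,"ry": 0,"rz": -0.393,"claw": -1},
    {"x": -0.337,"y": -0.45,"z": 0.011,"rx": 0,"ry": 0,"rz": -0.393,"claw": -1},
    {"x": -0.337,"y": -0.45,"z": 0.011,"rx": 0,"ry": 0,"rz": -0.393,"claw": -1},
    {"x": -0.337,"y": -0.45,"z": 0.011,"rx": 0,"ry": 0,"rz": -0.393,"claw": -1},
    {"x": -0.337,"y": -0.45,"z": 0.011,"rx": 0,"ry": 0,"rz": -0.393,"claw": -1},
    {"x": -0.337,"y": -0.45,"z": 0.011,"rx": 0,"ry": 0,"rz": -0.393,"claw": -1},
    {"x": -0.337,"y": -0.45,"z": 0.011,"rx": 0,"ry": 0,"rz": -0.393,"claw": -1},
    {"x": -0.337,"y": -0.45,"z": 0.011,"rx": 0,"ry": 0,"rz": -0.393,"claw": -1},
    {"x": -0.337,"y": -0.45,"z": 0.011,"rx": 0,"ry": 0,"rz": -0.393,"claw": -1},
    {"x": -0.337,"y": -0.45,"z": 0.011,"rx": 0,"ry": 0,"rz": -0.393,"claw": -1},
    {"x": -0.337,"y": -0.45,"z": 0.011,"rx": 0,"ry": 0,"rz": -0.393,"claw": -1}
  ]
}}

```text
time: 2.18
tool_pos: [0.3645, 0.0769, 0.1799]
tool_rot: [-3.141, 0.001, -3.043]
contact_force: [-0.4, 0.4, 0.3]
opening: 0.0096
grip_force: 0.0
```

```bash
python3 -c "
from h import *
s=robot.observe(); print(s['time'],s['tool_pos'],s['tool_rot'],s['opening'])
print(cmd(c2w([-.065,.075,.178]),np.pi+YAW))
for th,r in [(1.7,50),(1.45,50),(1.2,51),(1,52),(.8,53.5),(.6,55.5),(.45,57.5),(.3,60),(.15,62),(0,62.5)]:
    x=-12+r*np.cos(th)-2*np.sin(th)-9.5; z=125+r*np.sin(th)+2*np.cos(th)
    print(th,cmd(c2w([x/1e3,.075,z/1e3]),np.pi+YAW)[0])
"
```

```text
2.1833 [0.3644847  0.0768682  0.17989531] [-3.14096611e+00  7.72331920e-04 -3.04339449e+00] 0.009583119108274056
(array([0.0022, 0.0088, 0.0025]), array([-0.0008,  0.001 , -0.0074]))
1.7 [-0.0445  0.009   0.0075]
1.45 [-0.0611  0.0091  0.0067]
1.2 [-0.0779  0.0092  0.0089]
1 [-0.091   0.0093  0.0135]
0.8 [-0.1035  0.0094  0.0202]
0.6 [-0.1153  0.0095  0.0293]
0.45 [-0.1236  0.0095  0.0375]
0.3 [-0.1314  0.0096  0.0471]
0.15 [-0.137   0.0096  0.0583]
0 [-0.139   0.0096  0.0706]
```

{"name": "step_arm", "arguments": {
  "steps": [
    {"x": 0,"y": 0,"z": 0,"rx": 0,"ry": 0,"rz": 0,"claw": -1},
    {"x": 0,"y": 0,"z": 0,"rx": 0,"ry": 0,"rz": 0,"claw": -1}
  ]
}}

```text
time: 2.35
tool_pos: [0.3626, 0.0803, 0.1798]
tool_rot: [3.141, -0.0, -3.038]
contact_force: [0.5, 0.5, 0.3]
opening: 0.0007
grip_force: 0.0
```

```bash
python3 -c "
from h import *
s=robot.observe(); print(s['time'],s['tool_pos'],s['tool_rot'],s['opening'])
print(cmd(c2w([-.065,.075,.178]),np.pi+YAW))
for th,r in [(1.7,50),(1.45,50),(1.2,51),(1,52),(.8,53.5),(.6,55.5),(.45,57.5),(.3,60),(.15,62),(0,62.5)]:
    x=-12+r*np.cos(th)-2*np.sin(th)-9.5; z=125+r*np.sin(th)+2*np.cos(th)
    print(th,cmd(c2w([x/1e3,.075,z/1e3]),np.pi+YAW)[0])
"
```

```text
2.35 [0.36263169 0.08026526 0.17978352] [ 3.14110399e+00 -2.82662632e-04 -3.03795884e+00] 0.0007339384437793745
(array([0.0002, 0.004 , 0.0024]), array([ 0.0006, -0.0004, -0.0005]))
1.7 [-0.0466  0.004   0.0073]
1.45 [-0.0632  0.004   0.0065]
1.2 [-0.08    0.004   0.0087]
1 [-0.093   0.004   0.0132]
0.8 [-0.1056  0.004   0.02  ]
0.6 [-0.1174  0.004   0.029 ]
0.45 [-0.1257  0.004   0.0373]
0.3 [-0.1334  0.004   0.0468]
0.15 [-0.1391  0.004   0.058 ]
0 [-0.1411  0.004   0.0703]
```

{"name": "step_arm", "arguments": {
  "steps": [
    {"x": -0.03,"y": 0.003,"z": 0.006,"rx": 0,"ry": 0,"rz": 0,"claw": -1},
    {"x": -0.047,"y": 0.003,"z": 0.006,"rx": 0,"ry": 0,"rz": 0,"claw": -1},
    {"x": -0.063,"y": 0.003,"z": 0.006,"rx": 0,"ry": 0,"rz": 0,"claw": -1},
    {"x": -0.08,"y": 0.003,"z": 0.008,"rx": 0,"ry": 0,"rz": 0,"claw": -1},
    {"x": -0.093,"y": 0.003,"z": 0.012,"rx": 0,"ry": 0,"rz": 0,"claw": -1},
    {"x": -0.106,"y": 0.003,"z": 0.019,"rx": 0,"ry": 0,"rz": 0,"claw": -1},
    {"x": -0.118,"y": 0.003,"z": 0.028,"rx": 0,"ry": 0,"rz": 0,"claw": -1},
    {"x": -0.126,"y": 0.003,"z": 0.036,"rx": 0,"ry": 0,"rz": 0,"claw": -1},
    {"x": -0.134,"y": 0.003,"z": 0.046,"rx": 0,"ry": 0,"rz": 0,"claw": -1},
    {"x": -0.139,"y": 0.003,"z": 0.057,"rx": 0,"ry": 0,"rz": 0,"claw": -1},
    {"x": -0.141,"y": 0.003,"z": 0.067,"rx": 0,"ry": 0,"rz": 0,"claw": -1},
    {"x": -0.141,"y": 0.003,"z": 0.07,"rx": 0,"ry": 0,"rz": 0,"claw": -1}
  ]
}}

```text
time: 3.35
tool_pos: [0.4673, 0.0926, 0.1257]
tool_rot: [3.141, -0.003, -3.038]
contact_force: [0.2, -0.6, 0.4]
opening: 0.0009
grip_force: 0.0
```

{"name": "step_arm", "arguments": {
  "steps": [
    {"x": 0,"y": 0,"z": 0.002,"rx": 0,"ry": 0,"rz": 0,"claw": -1},
    {"x": 0,"y": 0,"z": 0.003,"rx": 0,"ry": 0,"rz": 0,"claw": -1}
  ]
}}

```text
time: 3.52
tool_pos: [0.4678, 0.0927, 0.1249]
tool_rot: [3.141, -0.0, -3.038]
contact_force: [0.2, -0.2, 0.8]
opening: 0.0006
grip_force: 0.0
```

{"name": "step_arm", "arguments": {
  "steps": [
    {"x": 0,"y": 0,"z": 0.003,"rx": 0,"ry": 0,"rz": 0,"claw": -1},
    {"x": 0,"y": 0,"z": 0.003,"rx": 0,"ry": 0,"rz": 0,"claw": -1}
  ]
}}

```text
time: 3.68
tool_pos: [0.4679, 0.0927, 0.1228]
tool_rot: [3.142, 0.0, -3.038]
contact_force: [-0.4, 0.8, -0.5]
opening: 0.0006
grip_force: 0.0
```

```bash
python3 -c "
from h import *
im,d=read_camera('scene'); a=im[150:230,220:340]; cv2.imwrite('pics/c3.png',cv2.resize(a,None,fx=5,fy=5))
im,d=read_camera('wrist'); cv2.imwrite('pics/w1.png',im)
s=robot.observe(); print(s['time'],s['tool_pos'],s['contact_force'])"
```

```text
3.7833 [0.46811902 0.09270835 0.12305708] [-0.58670747 -0.79483938 -0.64628089]
```

View pics/c3.png

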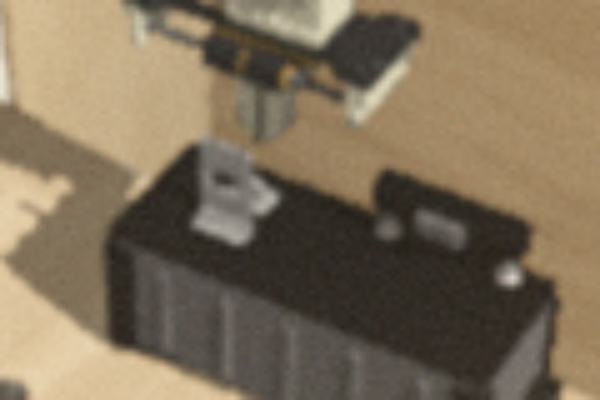

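View pics/w1.png

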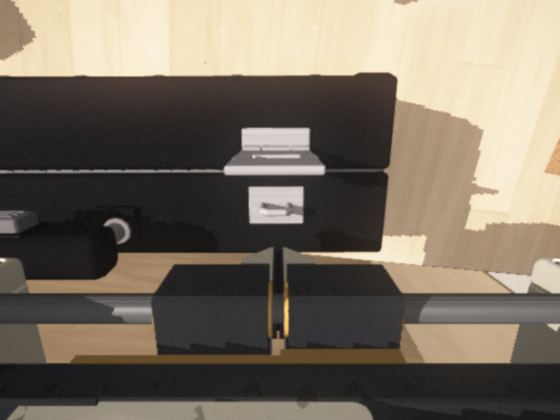

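The hasp still stands upright and the shut fingertips are at or above the rear edge of the case, so the reported TCP and the cameras disagree. I'll measure that difference.

```bash
python3 -c "
from h import *
s=robot.observe(); print(s['time'],s['tool_pos'],s['qpos'])
im,d=read_camera('scene'); p=camera_params('scene')
c=p['R']@s['tool_pos']+p['t']; print('TCP proj row,col',c[1]/c[2]*p['fy']+p['cy'],c[0]/c[2]*p['fx']+p['cx'])
for px in [(172,271),(176,272),(174,274)]: print('finger',px,world('scene',px,d,r=1))
for q in ['hasp_hinge','staple','grip_center']: 
  for r in nets.landmark_of('scene',q)[:1]: print(q,r['conf'],r['pixel'],world('scene',r['pixel'],d))
im,d=read_camera('wrist'); p=camera_params('wrist'); H=p['hand_eye']; print(np.round(H,3))
T=np.eye(4); T[:3,:3]=Ro.from_euler('xyz',s['tool_rot']).as_matrix(); T[:3,3]=s['tool_pos']
for px in [(140,275),(212,275),(235,330),(110,330),(160,265),(245,40),(260,275),(60,400)]:
  w=d[px[0]-1:px[0]+2,px[1]-1:px[1]+2]; z=np.median(w[w>0]) if (w>0).any() else np.nan
  X=np.array([(px[1]-p['cx'])/p['fx']*z,(px[0]-p['cy'])/p['fy']*z,z,1]); print(px,round(float(z),3),(T@H@X)[:3].round(3))
"
```

```text
3.7833 [0.46811902 0.09270835 0.12305708] [ 3.46577347e-02  3.23471756e-01  1.75122824e+00  1.02672591e-04
  1.06637397e+00 -1.63943305e+00]
TCP proj row,col 184.8751516959241 272.2142747902525
finger (172, 271) [0.45726761 0.09095233 0.18825562]
finger (176, 272) [0.4582083  0.0871503  0.17212068]
finger (174, 274) [0.45614147 0.07746997 0.18690825]
hasp_hinge 0.95 [193.7, 261.4] [0.40567689 0.09250802 0.12562474]
staple 0.85 [186.8, 271.8] [0.4573724  0.08656965 0.12466551]
grip_center 0.69 [190.2, 308.4] [ 0.47382403 -0.05093875  0.17005637]
[[-0.    -0.957 -0.291  0.079]
 [ 1.     0.    -0.001  0.001]
 [ 0.001 -0.291  0.957 -0.197]
 [ 0.     0.     0.     1.   ]]
(140, 275) 0.192 [0.406 0.085 0.124]
(212, 275) 0.189 [0.445 0.09  0.139]
(235, 330) 0.212 [0.463 0.127 0.121]
(110, 330) 0.19 [0.386 0.115 0.121]
(160, 265) 0.142 [0.41  0.082 0.178]
(245, 40) 0.161 [ 0.465 -0.025  0.17 ]
(260, 275) 0.159 [0.459 0.091 0.174]
(60, 400) 0.292 [0.335 0.189 0.001]
```

```bash
python3 -c "
from h import *
s=robot.observe()
im,d=read_camera('wrist'); p=camera_params('wrist'); H=p['hand_eye']
cv2.imwrite('pics/w2.png',cv2.resize(im[225:360,180:380],None,fx=4,fy=4))
for c in (255,265,295,305):
  for r in range(244,350,8):
    z=d[r,c]; X=np.array([(c-p['cx'])/p['fx']*z,(r-p['cy'])/p['fy']*z,z,1]); print(c,r,im[r,c],round(float(z),3),(H@X)[:3].round(3))
i=np.linalg.inv(H)[:3,3]; print('TCP px row,col',i[1]/i[2]*p['fy']+p['cy'],i[0]/i[2]*p['fx']+p['cx'],i[2])
"
```

```text
255 244 [36 37 39] 0.214 [-0.004 -0.014  0.002]
255 252 [ 77  97 115] 0.916 [-0.298 -0.064  0.646]
255 260 [104 115 123] 0.156 [ 0.011 -0.01  -0.055]
255 268 [37 36 37] 0.093 [ 0.036 -0.006 -0.112]
255 276 [31 33 32] 0.09 [ 0.036 -0.005 -0.116]
255 284 [30 32 30] 0.085 [ 0.036 -0.005 -0.121]
255 292 [33 35 33] 0.081 [ 0.036 -0.005 -0.125]
255 300 [56 52 51] 0.079 [ 0.035 -0.005 -0.127]
255 308 [58 56 58] 0.079 [ 0.033 -0.005 -0.127]
255 316 [54 54 51] 0.079 [ 0.031 -0.005 -0.128]
255 324 [55 52 53] 0.08 [ 0.029 -0.005 -0.128]
255 332 [56 53 54] 0.081 [ 0.027 -0.005 -0.128]
255 340 [54 52 51] 0.082 [ 0.024 -0.005 -0.128]
255 348 [35 36 34] 0.083 [ 0.021 -0.005 -0.127]
265 244 [33 37 39] 0.213 [-0.004 -0.008  0.001]
265 252 [101 114 121] 0.165 [ 0.011 -0.006 -0.045]
265 260 [101 114 120] 0.156 [ 0.011 -0.005 -0.054]
265 268 [31 29 28] 0.093 [ 0.036 -0.003 -0.112]
265 276 [32 34 32] 0.088 [ 0.036 -0.003 -0.117]
265 284 [28 29 30] 0.084 [ 0.036 -0.002 -0.121]
265 292 [36 35 34] 0.079 [ 0.037 -0.002 -0.126]
265 300 [53 49 51] 0.079 [ 0.035 -0.002 -0.127]
265 308 [52 51 51] 0.079 [ 0.033 -
[... 973 characters left out ...]
02]
305 252 [138 167 193] 0.346 [-0.064  0.029  0.122]
305 260 [100 114 120] 0.155 [ 0.011  0.014 -0.055]
305 268 [32 33 34] 0.094 [ 0.036  0.009 -0.112]
305 276 [33 35 33] 0.089 [ 0.036  0.008 -0.117]
305 284 [35 31 33] 0.084 [ 0.036  0.008 -0.122]
305 292 [38 40 37] 0.08 [ 0.036  0.008 -0.126]
305 300 [54 51 54] 0.079 [ 0.035  0.007 -0.127]
305 308 [56 56 57] 0.078 [ 0.034  0.007 -0.128]
305 316 [59 57 55] 0.08 [ 0.031  0.008 -0.128]
305 324 [57 53 56] 0.08 [ 0.029  0.008 -0.128]
305 332 [54 52 52] 0.08 [ 0.027  0.008 -0.128]
305 340 [53 49 50] 0.08 [ 0.025  0.008 -0.129]
305 348 [41 53 58] 0.083 [ 0.022  0.008 -0.128]
TCP px row,col 238.89214980524406 276.56898287817285 0.2109845764800646
```

View pics/w2.png

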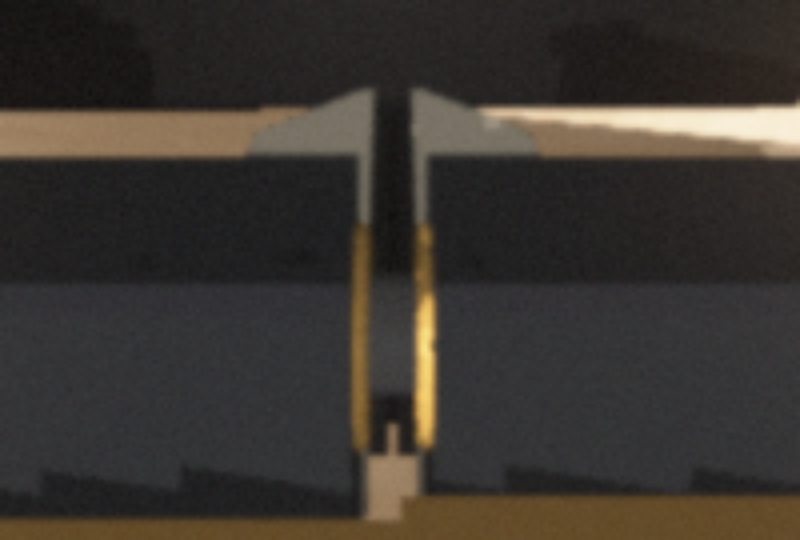

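The picture shows the shut fingertips about 42 mm short of the reported TCP: tips at tool z ≈ -0.042, gripper block starting at -0.11. The laterals agree. I'll go back over the hasp and repeat the push with that correction.

{"name": "step_arm", "arguments": {
  "steps": [
    {"x": 0,"y": 0,"z": -0.055,"rx": 0,"ry": 0,"rz": 0,"claw": -1},
    {"x": 0,"y": 0,"z": -0.07,"rx": 0,"ry": 0,"rz": 0,"claw": -1},
    {"x": 0.05,"y": 0,"z": -0.07,"rx": 0,"ry": 0,"rz": 0,"claw": -1},
    {"x": 0.1,"y": 0,"z": -0.07,"rx": 0,"ry": 0,"rz": 0,"claw": -1},
    {"x": 0.14,"y": 0,"z": -0.07,"rx": 0,"ry": 0,"rz": 0,"claw": -1},
    {"x": 0.14,"y": 0,"z": -0.07,"rx": 0,"ry": 0,"rz": 0,"claw": -1},
    {"x": 0.14,"y": 0,"z": -0.04,"rx": 0,"ry": 0,"rz": 0,"claw": -1},
    {"x": 0.14,"y": 0,"z": -0.015,"rx": 0,"ry": 0,"rz": 0,"claw": -1},
    {"x": 0.14,"y": 0,"z": -0.015,"rx": 0,"ry": 0,"rz": 0,"claw": -1},
    {"x": 0.14,"y": 0,"z": -0.015,"rx": 0,"ry": 0,"rz": 0,"claw": -1}
  ]
}}

```text
time: 4.92
tool_pos: [0.3636, 0.0819, 0.134]
tool_rot: [3.141, -0.001, -3.038]
contact_force: [-1.2, -0.4, 0.7]
opening: 0.0007
grip_force: 0.0
```

```bash
python3 -c "
from h import *
s=robot.observe(); print(s['time'],s['tool_pos'],s['tool_rot'],s['contact_force'])
for th,r in [(1.7,50),(1.45,50),(1.2,51),(1,52),(.8,53.5),(.6,55.5),(.45,57.5),(.3,60),(.15,62),(0,62.5)]:
    x=-12+r*np.cos(th)-2*np.sin(th)-9.5; z=125+r*np.sin(th)+2*np.cos(th)-42
    print(th,cmd(c2w([x/1e3,.075,z/1e3]),np.pi+YAW)[0])
"
```

```text
4.9167 [0.36360582 0.08191564 0.1339745 ] [ 3.14135166e+00 -1.45210577e-03 -3.03834286e+00] [-1.22934966 -0.40756442  0.70022465]
1.7 [-0.045   0.002   0.0021]
1.45 [-0.0617  0.002   0.0014]
1.2 [-0.0784  0.002   0.0035]
1 [-0.0915  0.002   0.0081]
0.8 [-0.1041  0.002   0.0148]
0.6 [-0.1159  0.002   0.0238]
0.45 [-0.1242  0.0021  0.032 ]
0.3 [-0.132   0.0021  0.0416]
0.15 [-0.1377  0.0021  0.0528]
0 [-0.1397  0.0021  0.0651]
```

{"name": "step_arm", "arguments": {
  "steps": [
    {"x": -0.03,"y": 0.002,"z": 0.0,"rx": 0,"ry": 0,"rz": 0,"claw": -1},
    {"x": -0.045,"y": 0.002,"z": 0.0,"rx": 0,"ry": 0,"rz": 0,"claw": -1},
    {"x": -0.062,"y": 0.002,"z": 0.0,"rx": 0,"ry": 0,"rz": 0,"claw": -1},
    {"x": -0.078,"y": 0.002,"z": 0.002,"rx": 0,"ry": 0,"rz": 0,"claw": -1},
    {"x": -0.092,"y": 0.002,"z": 0.006,"rx": 0,"ry": 0,"rz": 0,"claw": -1},
    {"x": -0.104,"y": 0.002,"z": 0.012,"rx": 0,"ry": 0,"rz": 0,"claw": -1},
    {"x": -0.116,"y": 0.002,"z": 0.021,"rx": 0,"ry": 0,"rz": 0,"claw": -1},
    {"x": -0.125,"y": 0.002,"z": 0.029,"rx": 0,"ry": 0,"rz": 0,"claw": -1},
    {"x": -0.133,"y": 0.002,"z": 0.038,"rx": 0,"ry": 0,"rz": 0,"claw": -1},
    {"x": -0.139,"y": 0.002,"z": 0.048,"rx": 0,"ry": 0,"rz": 0,"claw": -1},
    {"x": -0.14,"y": 0.002,"z": 0.056,"rx": 0,"ry": 0,"rz": 0,"claw": -1},
    {"x": -0.14,"y": 0.002,"z": 0.06,"rx": 0,"ry": 0,"rz": 0,"claw": -1}
  ]
}}

```text
time: 5.92
tool_pos: [0.4683, 0.0942, 0.0887]
tool_rot: [3.142, 0.0, -3.038]
contact_force: [-6.0, -0.9, 26.6]
opening: 0.0009
grip_force: 13.1
```

{"name": "step_arm", "arguments": {
  "steps": [
    {"x": 0,"y": 0,"z": 0.002,"rx": 0,"ry": 0,"rz": 0,"claw": -1},
    {"x": 0,"y": 0,"z": 0.004,"rx": 0,"ry": 0,"rz": 0,"claw": -1}
  ]
}}

```text
time: 6.08
tool_pos: [0.4684, 0.0943, 0.0884]
tool_rot: [-3.141, 0.002, -3.038]
contact_force: [-10.4, -0.3, 36.2]
opening: 0.0006
grip_force: 17.9
```

```bash
python3 -c "
from h import *
im,d=read_camera('scene'); a=im[150:230,220:340]; cv2.imwrite('pics/c4.png',cv2.resize(a,None,fx=5,fy=5))
s=robot.observe(); print(s['time'],s['tool_pos'],s['contact_force'])"
```

```text
6.1333 [0.46839391 0.09423362 0.08864571] [-8.22853551 -0.94704103 28.17356833]
```

View pics/c4.png

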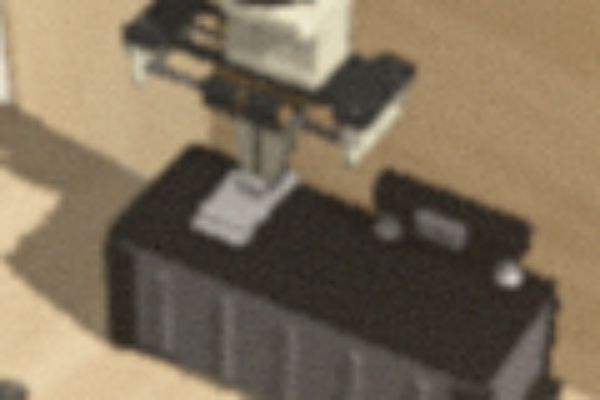

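Hasp is flat (around crop (245,210)), with contact at reported z 0.0886 against a true 0.127, so the tip offset is 38 mm. Next I retreat up, turn 90° and open.

{"name": "step_arm", "arguments": {
  "steps": [
    {"x": 0,"y": 0,"z": 0,"rx": 0,"ry": 0,"rz": 0,"claw": -1},
    {"x": 0,"y": 0,"z": 0,"rx": 0,"ry": 0,"rz": 0,"claw": -1},
    {"x": 0,"y": 0,"z": -0.055,"rx": 0,"ry": 0,"rz": 0,"claw": -1},
    {"x": 0,"y": 0,"z": -0.11,"rx": 0,"ry": 0,"rz": 0,"claw": -1},
    {"x": 0,"y": 0,"z": -0.13,"rx": 0,"ry": 0,"rz": 0.1,"claw": 1},
    {"x": 0,"y": -0.05,"z": -0.13,"rx": 0,"ry": 0,"rz": 1,"claw": 1},
    {"x": 0,"y": -0.1,"z": -0.13,"rx": 0,"ry": 0,"rz": 1,"claw": 1},
    {"x": 0,"y": -0.15,"z": -0.13,"rx": 0,"ry": 0,"rz": 1,"claw": 1},
    {"x": 0,"y": -0.19,"z": -0.13,"rx": 0,"ry": 0,"rz": 1,"claw": 1},
    {"x": 0,"y": -0.19,"z": -0.13,"rx": 0,"ry": 0,"rz": 1,"claw": 1},
    {"x": 0,"y": -0.19,"z": -0.13,"rx": 0,"ry": 0,"rz": 1,"claw": 1},
    {"x": 0,"y": -0.19,"z": -0.13,"rx": 0,"ry": 0,"rz": 1,"claw": 1}
  ]
}}

```text
time: 7.13
tool_pos: [0.4822, -0.0481, 0.1832]
tool_rot: [-3.141, -0.001, 2.455]
contact_force: [0.3, -0.3, 0.4]
opening: 0.0489
grip_force: 0.0
```

{"name": "step_arm", "arguments": {
  "steps": [
    {"x": 0,"y": 0,"z": 0,"rx": 0,"ry": 0,"rz": 1,"claw": 1},
    {"x": 0,"y": 0,"z": 0,"rx": 0,"ry": 0,"rz": 1,"claw": 1},
    {"x": 0,"y": 0,"z": 0,"rx": 0,"ry": 0,"rz": 1,"claw": 1},
    {"x": 0,"y": 0,"z": 0,"rx": 0,"ry": 0,"rz": 1,"claw": 1},
    {"x": 0,"y": 0,"z": 0,"rx": 0,"ry": 0,"rz": 1,"claw": 1},
    {"x": 0,"y": 0,"z": 0,"rx": 0,"ry": 0,"rz": 1,"claw": 1},
    {"x": 0,"y": 0,"z": 0,"rx": 0,"ry": 0,"rz": 1,"claw": 1},
    {"x": 0,"y": 0,"z": 0,"rx": 0,"ry": 0,"rz": 1,"claw": 1},
    {"x": 0,"y": 0,"z": 0,"rx": 0,"ry": 0,"rz": 1,"claw": 1}
  ]
}}

```text
time: 7.88
tool_pos: [0.4824, -0.0471, 0.1834]
tool_rot: [-3.141, -0.0, 1.678]
contact_force: [-0.2, -0.6, 0.7]
opening: 0.0917
grip_force: 0.0
```

```bash
python3 -c "
from h import *
s=robot.observe(); print(s['time'],s['tool_pos'],s['tool_rot'],s['opening'])
print(cmd(c2w([.035,-.07,.101]),np.pi/2+YAW))
im,d=read_camera('wrist'); p=camera_params('wrist'); H=p['hand_eye']; cv2.imwrite('pics/w3.png',im)
T=np.eye(4); T[:3,:3]=Ro.from_euler('xyz',s['tool_rot']).as_matrix(); T[:3,3]=s['tool_pos']
v,u=np.mgrid[0:420,0:560]
W=(np.stack([(u-p['cx'])/p['fx']*d,(v-p['cy'])/p['fy']*d,d,np.ones_like(d)],-1)@(T@H).T)[...,:3]
L=Rc.inv().apply((W.reshape(-1,3)-CC))
def st(n,m): print(n,m.sum(),np.round(np.percentile(L[m],[2,50,98],axis=0),4).tolist() if m.sum() else '')
dd=d.ravel()>0
st('grip',dd&(L[:,2]>.165)&(L[:,2]<.175)&(L[:,0]>0)&(abs(L[:,1]+.07)<.07)&(L[:,0]<.07))
st('btn',dd&(L[:,2]>.15)&(L[:,2]<.1685)&(L[:,0]>0)&(L[:,0]<.07)&(abs(L[:,1]+.07)<.025))
st('hasp',dd&(abs(L[:,0]-.02)<.05)&(abs(L[:,1]-.075)<.03)&(L[:,2]>.1235))
for q in ['grip_center','button_face']:
  for r in nets.landmark_of('wrist',q)[:1]:
    i=int(r['pixel'][0])*560+int(r['pixel'][1]); print(q,r['conf'],r['pixel'],L[i])
"
```

```text
7.8833 [ 0.48240979 -0.04714833  0.18343984] [-3.14143936e+00 -1.26362725e-04  1.67821954e+00] 0.09165123135348698
(array([-0.0038, -0.0081,  0.1099]), array([-0.0002, -0.0002,  0.0044]))
grip 5566 [[0.0152, -0.1108, 0.1658], [0.0329, -0.0621, 0.1704], [0.0463, -0.017, 0.1721]]
btn 718 [[0.0125, -0.0919, 0.158], [0.0179, -0.0692, 0.1667], [0.0469, -0.0473, 0.1684]]
hasp 4961 [[-0.0241, 0.0533, 0.1238], [0.0117, 0.0682, 0.1279], [0.0503, 0.0833, 0.1383]]
grip_center 0.8 [231.0, 269.4] [ 0.03514861 -0.06570575  0.1709599 ]
button_face 0.79 [232.8, 238.1] [0.04093985 0.01269459 0.38001495]
```

View pics/w3.png

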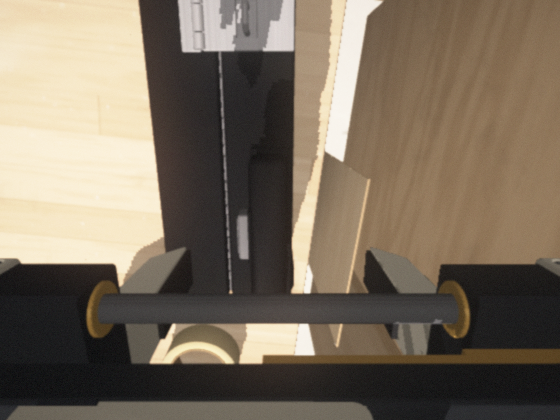

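{"name": "step_arm", "arguments": {
  "steps": [
    {"x": -0.004,"y": -0.009,"z": 0.04,"rx": 0,"ry": 0,"rz": 0,"claw": 1},
    {"x": -0.004,"y": -0.009,"z": 0.075,"rx": 0,"ry": 0,"rz": 0,"claw": 1},
    {"x": -0.004,"y": -0.009,"z": 0.1,"rx": 0,"ry": 0,"rz": 0,"claw": 1},
    {"x": -0.004,"y": -0.009,"z": 0.11,"rx": 0,"ry": 0,"rz": 0,"claw": 1},
    {"x": -0.004,"y": -0.009,"z": 0.11,"rx": 0,"ry": 0,"rz": 0,"claw": 1},
    {"x": -0.004,"y": -0.009,"z": 0.11,"rx": 0,"ry": 0,"rz": 0,"claw": 1}
  ]
}}

```text
time: 8.53
tool_pos: [0.4766, -0.0513, 0.1016]
tool_rot: [3.141, 0.0, 1.675]
contact_force: [-0.3, -0.6, 0.4]
opening: 0.0919
grip_force: 0.0
```

{"name": "step_arm", "arguments": {
  "squeeze": 30,
  "steps": [
    {"x": 0,"y": 0,"z": 0,"rx": 0,"ry": 0,"rz": 0,"claw": -1},
    {"x": 0,"y": 0,"z": 0,"rx": 0,"ry": 0,"rz": 0,"claw": -1},
    {"x": 0,"y": 0,"z": 0,"rx": 0,"ry": 0,"rz": 0,"claw": -1},
    {"x": 0,"y": 0,"z": 0,"rx": 0,"ry": 0,"rz": 0,"claw": -1},
    {"x": 0,"y": 0,"z": 0,"rx": 0,"ry": 0,"rz": 0,"claw": -1},
    {"x": 0,"y": 0,"z": 0,"rx": 0,"ry": 0,"rz": 0,"claw": -1},
    {"x": 0,"y": 0,"z": 0,"rx": 0,"ry": 0,"rz": 0,"claw": -1},
    {"x": 0,"y": 0,"z": 0,"rx": 0,"ry": 0,"rz": 0,"claw": -1},
    {"x": 0,"y": 0,"z": 0,"rx": 0,"ry": 0,"rz": 0,"claw": -1},
    {"x": 0,"y": 0,"z": 0,"rx": 0,"ry": 0,"rz": 0,"claw": -1},
    {"x": 0,"y": 0,"z": 0,"rx": 0,"ry": 0,"rz": 0,"claw": -1},
    {"x": 0,"y": 0,"z": 0,"rx": 0,"ry": 0,"rz": 0,"claw": -1}
  ]
}}

```text
time: 9.53
tool_pos: [0.4751, -0.0512, 0.1009]
tool_rot: [-3.139, -0.0, 1.674]
contact_force: [-5.2, -1.0, 3.6]
opening: 0.0272
grip_force: 30.0
```

Opening 27 mm at 30 N means the button is fully in. Pulling straight up.

{"name": "step_arm", "arguments": {
  "steps": [
    {"x": 0,"y": 0,"z": -0.006,"rx": 0,"ry": 0,"rz": 0,"claw": -1},
    {"x": 0,"y": 0,"z": -0.013,"rx": 0,"ry": 0,"rz": 0,"claw": -1},
    {"x": 0,"y": 0,"z": -0.02,"rx": 0,"ry": 0,"rz": 0,"claw": -1},
    {"x": 0,"y": 0,"z": -0.027,"rx": 0,"ry": 0,"rz": 0,"claw": -1},
    {"x": 0,"y": 0,"z": -0.034,"rx": 0,"ry": 0,"rz": 0,"claw": -1},
    {"x": 0,"y": 0,"z": -0.041,"rx": 0,"ry": 0,"rz": 0,"claw": -1},
    {"x": 0,"y": 0,"z": -0.048,"rx": 0,"ry": 0,"rz": 0,"claw": -1},
    {"x": 0,"y": 0,"z": -0.055,"rx": 0,"ry": 0,"rz": 0,"claw": -1},
    {"x": 0,"y": 0,"z": -0.062,"rx": 0,"ry": 0,"rz": 0,"claw": -1},
    {"x": 0,"y": 0,"z": -0.068,"rx": 0,"ry": 0,"rz": 0,"claw": -1},
    {"x": 0,"y": 0,"z": -0.074,"rx": 0,"ry": 0,"rz": 0,"claw": -1},
    {"x": 0,"y": 0,"z": -0.08,"rx": 0,"ry": 0,"rz": 0,"claw": -1}
  ]
}}

```text
time: 10.53
tool_pos: [0.4751, -0.0512, 0.1609]
tool_rot: [-3.139, -0.0, 1.674]
contact_force: [-4.6, -1.1, -6.9]
opening: 0.0274
grip_force: 30.0
```

{"name": "step_arm", "arguments": {
  "steps": [
    {"x": 0,"y": 0,"z": -0.007,"rx": 0,"ry": 0,"rz": 0,"claw": -1},
    {"x": 0,"y": 0,"z": -0.014,"rx": 0,"ry": 0,"rz": 0,"claw": -1},
    {"x": 0,"y": 0,"z": -0.021,"rx": 0,"ry": 0,"rz": 0,"claw": -1},
    {"x": 0,"y": 0,"z": -0.028,"rx": 0,"ry": 0,"rz": 0,"claw": -1},
    {"x": 0,"y": 0,"z": -0.035,"rx": 0,"ry": 0,"rz": 0,"claw": -1},
    {"x": 0,"y": 0,"z": -0.042,"rx": 0,"ry": 0,"rz": 0,"claw": -1},
    {"x": 0,"y": 0,"z": -0.049,"rx": 0,"ry": 0,"rz": 0,"claw": -1},
    {"x": 0,"y": 0,"z": -0.055,"rx": 0,"ry": 0,"rz": 0,"claw": -1},
    {"x": 0,"y": 0,"z": -0.06,"rx": 0,"ry": 0,"rz": 0,"claw": -1},
    {"x": 0,"y": 0,"z": -0.065,"rx": 0,"ry": 0,"rz": 0,"claw": -1},
    {"x": 0,"y": 0,"z": -0.066,"rx": 0,"ry": 0,"rz": 0,"claw": -1},
    {"x": 0,"y": 0,"z": -0.066,"rx": 0,"ry": 0,"rz": 0,"claw": -1}
  ]
}}

```text
time: 11.53
tool_pos: [0.4751, -0.0512, 0.2107]
tool_rot: [-3.139, -0.0, 1.674]
contact_force: [-6.9, -1.6, -3.4]
opening: 0.0277
grip_force: 30.0
```

{"name": "step_arm", "arguments": {
  "steps": [
    {"x": 0,"y": 0,"z": -0.001,"rx": 0,"ry": 0,"rz": 0,"claw": -1},
    {"x": 0,"y": 0,"z": -0.001,"rx": 0,"ry": 0,"rz": 0,"claw": -1},
    {"x": 0,"y": 0,"z": -0.001,"rx": 0,"ry": 0,"rz": 0,"claw": -1}
  ]
}}

```text
time: 11.78
tool_pos: [0.4751, -0.0512, 0.2111]
tool_rot: [-3.139, -0.0, 1.674]
contact_force: [-4.7, -2.3, -5.7]
opening: 0.0274
grip_force: 30.0
```

Run:
```python
from h import *
s=robot.observe(); print(s['time'],s['tool_pos'],s['contact_force'],s['opening'])
im,d=read_camera('scene'); a=im[120:240,220:370]; cv2.imwrite('pics/c5.png',cv2.resize(a,None,fx=5,fy=5))
p=camera_params('scene')
for r in nets.masks_of('scene','grip')[:1]:
    v,u=np.nonzero(r['region']&(d>0)); z=d[v,u]; W=(np.stack([(u-p['cx'])/p['fx']*z,(v-p['cy'])/p['fy']*z,z],-1)-p['t'])@p['R']
    print(r['conf'],r['box'],np.percentile(W,[5,50,95],axis=0).round(3))
```

```text
11.7833 [ 0.4750794  -0.05116255  0.21105412] [-4.72307091 -2.31283173 -5.66150011] 0.02736609291803098
0.63 [311.3, 163.1, 328.7, 181.1] [[ 0.463 -0.111  0.215]
 [ 0.47  -0.089  0.276]
 [ 0.487 -0.058  0.282]]
```

View pics/c5.png

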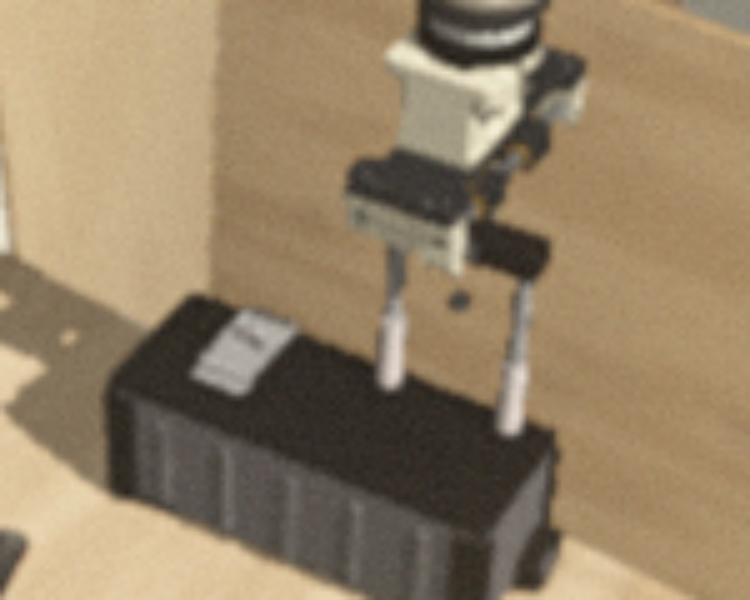

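Hasp flat, both tube stages out, grip held. I'll pull a touch more to feel the hard stop.

{"name": "step_arm", "arguments": {
  "steps": [
    {"x": 0,"y": 0,"z": -0.001,"rx": 0,"ry": 0,"rz": 0,"claw": -1},
    {"x": 0,"y": 0,"z": -0.002,"rx": 0,"ry": 0,"rz": 0,"claw": -1},
    {"x": 0,"y": 0,"z": -0.002,"rx": 0,"ry": 0,"rz": 0,"claw": -1},
    {"x": 0,"y": 0,"z": -0.002,"rx": 0,"ry": 0,"rz": 0,"claw": -1}
  ]
}}

```text
time: 12.22
tool_pos: [0.4749, -0.0511, 0.2113]
tool_rot: [-3.138, -0.001, 1.674]
contact_force: [-3.1, -4.2, -21.6]
opening: 0.0269
grip_force: 30.0
```

{"name": "step_arm", "arguments": {
  "steps": [
    {"x": 0,"y": 0,"z": 0.001,"rx": 0,"ry": 0,"rz": 0,"claw": -1},
    {"x": 0,"y": 0,"z": 0.001,"rx": 0,"ry": 0,"rz": 0,"claw": -1},
    {"x": 0,"y": 0,"z": 0.001,"rx": 0,"ry": 0,"rz": 0,"claw": -1}
  ]
}}

```text
time: 12.47
tool_pos: [0.475, -0.0511, 0.2112]
tool_rot: [-3.138, -0.001, 1.674]
contact_force: [-4.7, -4.0, -17.2]
opening: 0.0276
grip_force: 30.0
```

```bash
python3 -c "
from h import *
print(robot.observe()['contact_force']); print(robot.hand_in())"
```

```text
[ -4.68782838  -4.04130536 -17.22653   ]
the job is handed in; nothing more can be done
None
```

I handed the job in at about 12.5 s: the hasp is flat over its staple, and the handle is at its second stop, still held at 30 N with the button squeezed; the verdict was not shown.

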